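# Load the sloping glaze-jar carrier and snap its keeper bar shut

### The job

Put the two loose glaze jars (blue lid, orange lid) one in each empty pocket of the sloping wooden carrier, lid outwards and fully home on the pocket floor; either jar may take either pocket. Then swing the steel keeper bar shut over the three lids until it snaps past its spring catch and stays fully shut, and let go. Leave the yellow-lidded jar in its pocket and the other things standing where they are.

Things in the scene. Friction and masses are not known exactly. Their poses are not given: they have to be found in the camera images.
- tray: light wooden tray, fixed, sloping: own z (out of the pockets) leans 26 deg from vertical away from the robot (within 0.2 rad). x: up the slope, to the robot; y: along the row of 3 pockets, from hinge end to catch end. Origin: centre of underside. 62 (x) x 170 (y) mm; pocket rims at z 32, floors at z 6, walls 8, pockets at y -54, 0, 54 mm. Seated jars' tops at z 68.
- pocket_hinge (a point): point at the centre of the floor of the hinge-end pocket. Pocket: 46 x 46 mm square, 26 mm deep (floor to rim), open along the tray's +z; a jar fully home has its origin within about 5 mm of this point and its axis along the tray's z. It already holds the yellow-lidded jar.
- pocket_mid (a point): point at the centre of the floor of the middle pocket. Pocket: 46 x 46 mm square, 26 mm deep (floor to rim), open along the tray's +z; a jar fully home has its origin within about 5 mm of this point and its axis along the tray's z. Empty at the start.
- pocket_catch (a point): point at the centre of the floor of the catch-end pocket. Pocket: 46 x 46 mm square, 26 mm deep (floor to rim), open along the tray's +z; a jar fully home has its origin within about 5 mm of this point and its axis along the tray's z. Empty at the start.
- jar_a: glaze jar: white cylinder with blue lid and blue band; 40 mm diameter, 62 mm tall, lid is the top 18 mm (same diameter), about 130 g, foot chamfered 2 mm. Origin at the centre of its underside, z to the lid. Starts upright on the table, right of the carrier.
- jar_b: glaze jar: white cylinder with orange lid and orange band; 40 mm diameter, 62 mm tall, lid is the top 18 mm (same diameter), about 130 g, foot chamfered 2 mm. Origin at the centre of its underside, z to the lid. Starts upright on the table, right of the carrier.
- jar_c: glaze jar: white cylinder with yellow lid and yellow band; 40 mm diameter, 62 mm tall, lid is the top 18 mm (same diameter), about 130 g, foot chamfered 2 mm. Origin at the centre of its underside, z to the lid. Already home in the hinge-end pocket; leave it there.
- keeper (a joint): angle (rad) of the steel keeper bar: 0 = shut, along tray +y over the lids; grows as it swings up the slope, max 2.0; starts 1.35 to 1.8. Turns parallel to the tray face, stays where left (friction 0.12 N m). From 0.08 its tip rides on the catch's sprung nose, passes it at about 0.035 (about 7 N at the knob), then the nose holds it shut against its stop at 0.
- keeper_knob (a point): middle of the red knob standing on the keeper bar: round, axis along tray z, 18 mm diameter, 32 mm tall, from the bar's top (tray z 79) to tray z 111 mm; 130 mm from the hinge axis. This point is 16 mm above the bar's top.
- keeper_hinge (a point): hinge axis of the keeper bar (parallel to tray z) at the bar's underside: tray (0, -100, 73) mm. Bar: bright steel, 14 mm wide, 6 mm thick, 208 mm from hinge to tip, underside 5 mm above seated lids. Wooden hinge post 36 x 26 mm below it.
- catch (a point): tip of the catch's brass sprung nose, at tray (7, 100, 76) mm, on a wooden block 36 x 30 mm whose top is at tray z 54 mm; on the block's low side (tray x -18 to -10 mm) a dark stop fin reaches tray z 85 mm.
- bowl: blue ceramic bowl, 84 mm across, 38 mm tall; origin under its centre. Leave it standing.
- brush_pot: terracotta pot of brushes, 82 mm across, about 220 mm tall with the brushes; origin under its centre. Leave it standing.
- small_pot: small terracotta pot with a white band, 82 mm across, 75 mm tall; origin under its centre. Leave it standing.
- paint_tub: green lidded paint tub, 76 mm across, 85 mm tall; origin under its centre. Leave it standing.
There are look-alikes about, which are no part of the job. What is shaped like the jar_a but black is not meant.

How it is judged:
By the outcome, as a careful person would: the job done as asked, in the order asked, and still so for the second after the job is handed in, with the robot touching nothing.
It also fails if it takes over 66 s, if anything falls off the work surface, if the arm or the gripper's body presses on something with over 40 N, if the wrist force passes 120 N, or if a joint passes its speed limit or range.

### The arm

A 6-joint arm with a two-finger parallel gripper is mounted at the origin on the work surface. World frame = base frame: x ahead of the robot, y to its left, z up, the work surface at z = 0. Lengths are in m, angles in rad, forces in N, time in s.
With the tool pointing down it reaches from about 0.4 to 0.825 m from the base axis. Payload 7 kg.
Tool frame: the origin (TCP) lies on the centre line of the jaws, within the pads' length; the fingertips stand 14 mm ahead of it and the grasp point (between the pads) lies 5 mm behind it; z points along the fingers, y is the line along which they close (so a half turn about z gives the same grasp; the last joint's range is limited). The gripper opens to 88 mm and grips with 3 to 60 N. Pads are 19 mm wide; open, the fingers measure 130 mm over their backs; the gripper's body (78 mm by 193 mm) begins 47 mm behind the grasp point.
Start: joints at [-0.857, 0.359, 0.012, 0, -1.224, -0.288], TCP at [0.279, -0.615, 0.22] pointing down, gripper open.
Joint ranges: [-3.07, 3.07], [-1.43, 2.12], [-1.02, 1.25], [-3.03, 1.67], [-3.05, -0], [-3.03, 3.03]. Speed limits (rad/s): [2.39, 2.39, 3.01, 3.14, 3.14, 3.14].

### API

Orientations are given as [roll, pitch, yaw] about the fixed x, y, z axes, in that order (R = Rz(yaw) Ry(pitch) Rx(roll)).
In Python, from station import arm gives the robot as it stands.
- The arm moves only by the tool move_arm, never from a script. Its argument "rows" is a list of rows, each an object with "translation": the shift along the tool's x, y, z in cm, a list of three; "rot": the turn, a rotation vector about the tool's x, y, z in degrees, a list of three; "hand": the closure, from 0 (fully open) to 1 (shut). A call has 1 to 8 rows; each row is the pose to reach, as a shift and turn from the pose commanded when the call began, along the tool's axes at that moment; what a row does not reach only later rows make up. A row lasts 1/12 s, in which the tool goes at most 41.7 mm and 7.16 degrees, less where a joint would pass 70% of its speed; a pose out of reach is approached as far as the arm can. A call with a gripper value outside its range is refused whole. The fingers move at their own pace and stop on an object; "squeeze" is the grip in N (left out, the last holds). Time passes only in rows, so rows that repeat a pose let the fingers close. It gives the time, the measured TCP pose, the force, the opening and the grip force at its end, in the units of the state.
- arm.get_state(): the state, without advancing time (a new reading comes with each control period).
- arm.grab_frame(name): name is "side" or "top" or "wrist"; returns (picture, depth): 420x560x3 uint8, red, green, blue; 420x560 float32, m along the optical axis (not along the pixel's ray), 0 where there is no reading.
- arm.camera_params(name): a dict with "vfov" (degrees; the focal length in pixels is half the picture's height over the tangent of half this angle, whatever the lens; pixels are square), "cx", "cy" (the principal point, pixels), "position" and "orientation" of the camera in the world; the wrist camera has in their place "tool_from_camera" (4x4, takes a point from camera to tool coordinates, whose origin is the TCP and whose axes are the flange's). Camera axes: x right, y down, z forward; pixel columns grow to the right and rows downward; lengths in m; the calibration is good to about 2 mm. A picture is of the moment at which its call begins: read the wrist's pose just before it. camera_params takes no time and is no camera call.
- arm.job_done(): hands the job in; it is judged then, once.
Trained networks look in the newest picture that a camera, given by its name, has taken for a name from the list of things; names that differ only in an ending like _2 or _b are one class to them, and where a whole thing is asked for, a point or a joint stands for the part that bears it (a point fixed in the world has none). Each returns a list of dicts, best first, with "p" (0 to 1); they miss things now and then, are a little off and sometimes report something else, mostly with a low value. They report only what shows in the picture. A call takes as long as a camera call. They do not tell look-alikes from the thing itself.
- arm.search_frame(label, camera): "point" ([x, y, z] in m, in the coordinates of the camera as it stood for that picture, good to about 4 mm: the middle of the surface that is visible of it).
- arm.pinpoint(label, camera): "point" ([x, y, z] in m, in the coordinates of the camera as it stood for that picture, good to about 4 mm: a listed point, or the origin of a listed thing).
The state is a dict: "t": time; "q": joint angles; "qd": joint speeds; "joint_efforts": joint torques, N m; "eef_pos": TCP position; "ee_rot": TCP orientation; "force": force on the tool from outside, world axes, zero at the start; "moment": the same for the moment, N m; "width": finger opening in m; "gripper_force": force on a finger pad.
Only numpy, scipy, OpenCV 4.12 (cv2) and the standard library are available. Lean on these libraries where they do the work, as an engineer would, in place of code of your own. Each camera call takes 0.05 s, during which the arm holds its last target. There are 200 camera calls.

## Working session

There is one attempt and no reset: what is moved stays moved. The work goes in short steps, Python scripts to look and compute and a tool call to move; the robot and the scene stay as the last step left them, time stands still between calls to the robot, and variables do not carry over. Pictures are saved under pics/ and viewed, at most 10 in all, crops included, and the job is handed in when it is done.

Besides the shell and the picture viewer there is one more tool, called after ">>>" by a JSON object that holds its "api" and its "payload", one argument or row to a line. move_arm: Moves the arm, as the interface text tells. Its arguments: {"type":"object","properties":{"rows":{"type":"array","items":{"type":"object","properties":{"translation":{"type":"array","items":{"type":"number"}},"rot":{"type":"array","items":{"type":"number"}},"hand":{"type":"number"}}}},"squeeze":{"type":"number"}},"required":["rows"]}

```bash
mkdir -p pics; cat > h.py <<'E'
import numpy as np, cv2
from scipy.spatial.transform import Rotation as R
from station import arm
def cam(name):
    p=arm.camera_params(name)
    if name=="wrist":
        s=arm.get_state(); T=np.eye(4); T[:3,:3]=R.from_euler('xyz',s["ee_rot"]).as_matrix(); T[:3,3]=s["eef_pos"]
        return p,T@np.array(p["tool_from_camera"])
    T=np.eye(4); T[:3,3]=p["position"]; o=np.array(p["orientation"])
    T[:3,:3]=o if o.shape==(3,3) else R.from_euler('xyz',o).as_matrix() if o.size==3 else R.from_quat(o).as_matrix()
    return p,T
def w(T,pt): return (T@np.r_[pt,1])[:3]
def px(p,pt):
    f=210/np.tan(np.radians(p["vfov"]/2)); return [round(p["cx"]+f*pt[0]/pt[2]),round(p["cy"]+f*pt[1]/pt[2])]
def cloud(p,T,d):
    f=210/np.tan(np.radians(p["vfov"]/2)); v,u=np.mgrid[:d.shape[0],:d.shape[1]]
    c=np.stack([(u-p["cx"])/f*d,(v-p["cy"])/f*d,d],-1)
    return c@T[:3,:3].T+T[:3,3]
E
python3 - <<'E'
from h import *
print(arm.get_state()); 
for n in ("top","side"):
    print(n,arm.camera_params(n)); p,T=cam(n); im,d=arm.grab_frame(n)
    cv2.imwrite(f"pics/{n}1.png",im[...,::-1]); np.savez(n+"1",im=im,d=d)
    for l in ["jar_a","jar_c","pocket_hinge","pocket_mid","pocket_catch","keeper_knob","keeper_hinge","catch","tray"]:
        for r in arm.pinpoint(l,n): print(n,l,round(r["p"],2),w(T,r["point"]).round(4),px(p,r["point"]))
E
```

```text
{'t': 0.0, 'q': array([-8.56903241e-01,  3.59410553e-01,  1.10648875e-02, -3.57316877e-04,
       -1.22410093e+00, -2.88083971e-01]), 'qd': array([-0.00047042, -0.00131026, -0.00034486, -0.0006232 ,  0.00105848,
        0.00012604]), 'joint_efforts': array([-1.62655720e-03, -5.82706690e+01,  2.93062806e+01,  6.99741706e+00,
        6.79110046e-03, -1.65055826e-04]), 'eef_pos': array([ 0.27857484, -0.61428588,  0.21930872]), 'ee_rot': array([ 3.13991495e+00, -1.46857539e-04, -2.71590511e+00]), 'force': array([ 0.62566566, -0.55519446, -0.14829045]), 'moment': array([-0.00644629,  0.05844125,  0.02834866]), 'gripper_force': 0.0, 'width': 0.08795189214119198}
top {'vfov': 56.68162438639097, 'cx': 279.3616120340498, 'cy': 207.66892520442417, 'position': array([0.39675881, 0.01960418, 1.09515042]), 'orientation': array([-2.98469846, -0.00895335, -1.55960502])}
top jar_a 0.69 [ 0.4004 -0.276   0.0029] [382, 269]
top jar_a 0.66 [ 0.4579 -0.3711  0.0006] [415, 249]
top jar_a 0.65 [0.5988 0.0339 0.0453] [272, 195]
top jar_a 0.6 [ 0.5037 -0.2566 -0.0023] [374, 232]
top jar_a 0.57 [0.6432 0.074
[... 1190 characters left out ...]
r_a 0.59 [ 0.3997 -0.2789  0.001 ] [358, 219]
side jar_a 0.53 [ 0.5826 -0.2115  0.0024] [290, 219]
side jar_c 0.85 [ 0.4986 -0.2607 -0.0035] [323, 218]
side jar_c 0.72 [0.5977 0.0328 0.038 ] [250, 253]
side jar_c 0.68 [ 0.4541 -0.3689 -0.0017] [346, 203]
side jar_c 0.59 [ 0.3997 -0.2789  0.001 ] [358, 219]
side jar_c 0.53 [ 0.5826 -0.2115  0.0024] [290, 219]
side pocket_hinge 0.64 [0.5992 0.0403 0.0403] [248, 253]
side pocket_mid 0.95 [ 0.5902 -0.0148  0.0359] [261, 244]
side pocket_catch 0.57 [ 0.5829 -0.0735  0.0382] [272, 232]
side keeper_knob 0.71 [0.5315 0.0898 0.1719] [265, 219]
side keeper_hinge 0.58 [0.6395 0.0788 0.1004] [224, 237]
side tray 0.94 [ 0.5895 -0.0197  0.0307] [262, 245]
```

```bash
python3 - <<'E'
import cv2,numpy as np
a=cv2.imread("pics/top1.png")[120:300,200:450]; cv2.imwrite("pics/top1c.png",cv2.resize(a,(800,576),interpolation=cv2.INTER_CUBIC))
a=cv2.imread("pics/side1.png")[140:320,180:400]; cv2.imwrite("pics/side1c.png",cv2.resize(a,(733,600),interpolation=cv2.INTER_CUBIC))
E
```

```text
(no output)
```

View pics/top1c.png

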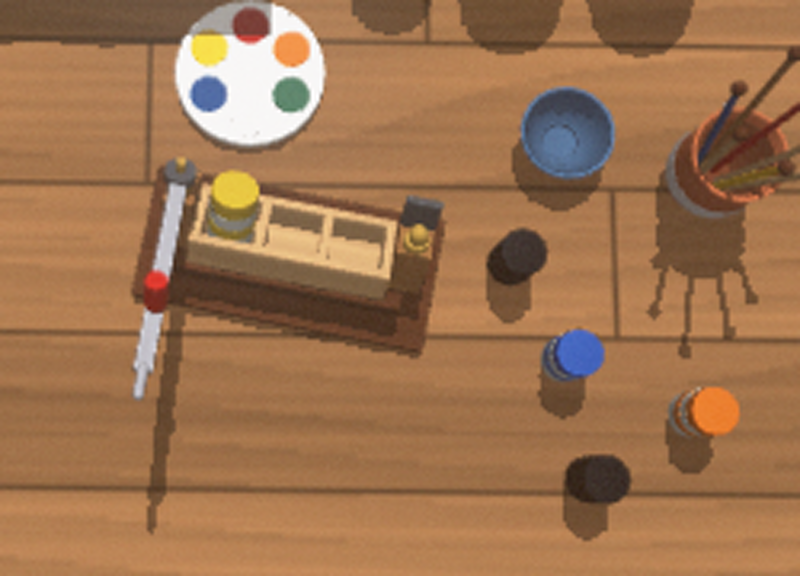

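View pics/side1c.png

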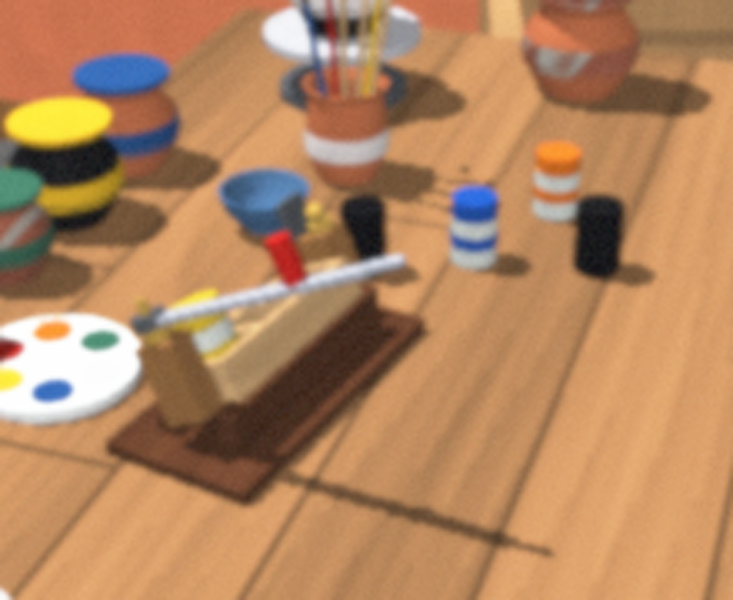

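The loose jars meant are the blue lid at top (380,231) and the orange lid at (423,248). The two black look-alikes at (361,200) and (387,269) aren't part of the job, and the yellow jar is already in the hinge pocket. Next I measure the lids by colour and depth, and work out a wrist view of the tray.

```bash
cat >> h.py <<'E'
def lid(n,hue,im,d,box=None,zmin=0.045):
    p,T=cam(n); hsv=cv2.cvtColor(im,cv2.COLOR_RGB2HSV); P=cloud(p,T,d)
    m=(abs(hsv[...,0].astype(int)-hue)<7)&(hsv[...,1]>150)&(hsv[...,2]>90)&(d>0)&(P[...,2]>zmin)
    if box is not None: m&=np.all(abs(P[...,:2]-np.array(box))<0.05,-1)
    return P[m]
def tray(yaw_y,o):  # unit y dir from hinge to catch (horizontal), lean 26
    y=np.r_[np.cos(yaw_y),np.sin(yaw_y),0]; a=np.radians(26)
    z=np.r_[-np.sin(yaw_y)*np.sin(a),np.cos(yaw_y)*np.sin(a),np.cos(a)]
    T=np.eye(4); T[:3,:3]=np.c_[np.cross(y,z),y,z]; T[:3,3]=o; return T
def tool(zdir,ydir,pos):
    z=np.array(zdir)/np.linalg.norm(zdir); y=np.array(ydir)-np.dot(ydir,z)*z; y/=np.linalg.norm(y)
    T=np.eye(4); T[:3,:3]=np.c_[np.cross(y,z),y,z]; T[:3,3]=pos; return T
def now():
    s=arm.get_state(); T=np.eye(4); T[:3,:3]=R.from_euler('xyz',s["ee_rot"]).as_matrix(); T[:3,3]=s["eef_pos"]; return T
def delta(A,B):
    D=np.linalg.inv(A)@B; t=D[:3,3]*100; r=R.from_matrix(D[:3,:3]).as_rotvec(degrees=True)
    print("translation",t.round(2).tolist(),"rot",r.round(2).tolist()," rows>=",int(np.ceil(max(np.linalg.norm(t)/4.17,np.linalg.norm(r)/7.16))))
E
python3 - <<'E'
from h import *
for n in ("top","side"):
    z=np.load(n+"1.npz")
    for nm,hue,b in (("blue",114,(.50,-.26)),("orange",13,(.456,-.37)),("yellow",27,(.615,.03))):
        Q=lid(n,hue,z["im"],z["d"],b)
        if len(Q): t=Q[Q[:,2]>Q[:,2].max()-.006]; print(n,nm,len(Q),"top",t.mean(0).round(4),(t.max(0)-t.min(0)).round(3),Q[:,2].max().round(4))
th=np.arctan2(-.1115,-.0185); TT=tray(th,[.588,-.016,.034]); print(th,TT.round(3))
z,x=TT[:3,2],TT[:3,0]
for s in (1,-1):
  V=tool(-z,s*x,TT[:3,3]+.24*z); delta(now(),V); print(V.round(3)[:3,3])
p=arm.camera_params("wrist"); print(p)
E
```

```text
top blue 139 top [ 0.5035 -0.2579  0.0636] [0.032 0.036 0.006] 0.0676
top orange 197 top [ 0.4573 -0.3692  0.0649] [0.037 0.037 0.006] 0.0692
top yellow 195 top [0.6181 0.029  0.1031] [0.014 0.031 0.006] 0.1072
side blue 92 top [ 0.4993 -0.2517  0.0598] [0.032 0.03  0.006] 0.0628
side orange 110 top [ 0.4522 -0.366   0.0596] [0.039 0.041 0.006] 0.0623
side yellow 45 top [0.6192 0.0326 0.0958] [0.014 0.051 0.005] 0.0988
-1.735217731610475 [[-0.887 -0.164  0.432  0.588]
 [ 0.147 -0.987 -0.072 -0.016]
 [ 0.438  0.     0.899  0.034]
 [ 0.     0.     0.     1.   ]]
translation [-61.63, 35.9, -2.94] rot [-23.87, 12.74, -55.18]  rows>= 18
[ 0.692 -0.033  0.25 ]
translation [-61.63, 35.9, -2.94] rot [14.95, 28.0, 121.29]  rows>= 18
[ 0.692 -0.033  0.25 ]
{'vfov': 69.77688170846463, 'cx': 280.0705515136439, 'cy': 210.76422989284322, 'tool_from_camera': array([[ 9.68665572e-05, -9.52015357e-01, -3.06050242e-01,
         8.38998819e-02],
       [ 9.99999995e-01,  9.94346565e-05,  7.19893788e-06,
         8.71552220e-04],
       [ 2.35785013e-05, -3.06050241e-01,  9.52015362e-01,
        -1.65864039e-01],
       [ 0.00000000e+00,  0.00000000e+00,  0.00000000e+00,
         1.00000000e+00]])}
```

>>> {"api": "move_arm", "payload": {
  "rows": [
    {"translation": [-2, 1, -4], "rot": [0, 0, -7], "hand": 0},
    {"translation": [-4, 3, -8], "rot": [0, 0, -14], "hand": 0},
    {"translation": [-6, 4, -11], "rot": [0, 0, -21], "hand": 0},
    {"translation": [-9, 6, -12], "rot": [0, 0, -28], "hand": 0},
    {"translation": [-12, 8, -12], "rot": [0, 0, -35], "hand": 0},
    {"translation": [-15, 10, -12], "rot": [0, 0, -42], "hand": 0},
    {"translation": [-19, 12, -12], "rot": [0, 0, -49], "hand": 0},
    {"translation": [-22, 13, -12], "rot": [0, 0, -55], "hand": 0}
  ]
}}

```text
t: 1.67
eef_pos: [0.426, -0.4033, 0.3413]
ee_rot: [-3.14, -0.0, -1.75]
force: [0.2, -2.0, 0.6]
width: 0.0877
gripper_force: 0.0
```

```bash
python3 - <<'E'
from h import *
TT=tray(np.arctan2(-.1115,-.0185),[.588,-.016,.034]); z,x=TT[:3,2],TT[:3,0]
print(now()[:3,3]); delta(now(),tool(-z,x,TT[:3,3]+.24*z)); print(arm.get_state()["q"].round(2))
E
```

```text
[ 0.42603487 -0.4032774   0.34125535]
translation [-41.14, -19.56, 9.18] rot [-26.1, 0.18, -0.81]  rows>= 12
[-0.43  0.16  0.01 -0.   -1.42  0.25]
```

>>> {"api": "move_arm", "payload": {
  "rows": [
    {"translation": [-4, -2, 0], "rot": [-4, 0, 0], "hand": 0},
    {"translation": [-8, -4, 0], "rot": [-8, 0, 0], "hand": 0},
    {"translation": [-12, -5.5, 0], "rot": [-12, 0, 0], "hand": 0},
    {"translation": [-16, -7.5, 1], "rot": [-16, 0, 0], "hand": 0},
    {"translation": [-20, -9.5, 2], "rot": [-20, 0, 0], "hand": 0},
    {"translation": [-24, -11.5, 3], "rot": [-24, 0, 0], "hand": 0},
    {"translation": [-28, -13.5, 4], "rot": [-26, 0, 0], "hand": 0},
    {"translation": [-31, -15.5, 5], "rot": [-26.1, 0, -0.8], "hand": 0}
  ]
}}

```text
t: 2.33
eef_pos: [0.6237, -0.1411, 0.2922]
ee_rot: [2.68, 0.003, -1.742]
force: [-0.0, -0.9, -1.2]
width: 0.0875
gripper_force: 0.0
```

```bash
python3 - <<'E'
from h import *
TT=tray(np.arctan2(-.1115,-.0185),[.588,-.016,.034]); z,x=TT[:3,2],TT[:3,0]
print(now()[:3,3]); delta(now(),tool(-z,x,TT[:3,3]+.24*z)); print(arm.get_state()["q"].round(2))
p,T=cam("wrist"); im,d=arm.grab_frame("wrist"); cv2.imwrite("pics/w1.png",im[...,::-1]); np.savez("w1",im=im,d=d,T=T)
for l in ["pocket_hinge","pocket_mid","pocket_catch","keeper_knob","keeper_hinge","catch","tray","jar_c"]:
    for r in arm.pinpoint(l,"wrist"): print(l,round(r["p"],2),w(T,r["point"]).round(4),px(p,r["point"]))
E
```

```text
[ 0.623708   -0.14112946  0.29223177]
translation [-11.78, -6.26, 1.67] rot [0.44, 0.31, -0.3]  rows>= 4
[ 0.02  0.58  0.47 -0.1  -1.92 -0.21]
pocket_hinge 0.68 [0.6006 0.0369 0.0413] [238, 284]
pocket_mid 0.85 [ 0.591  -0.0133  0.0416] [237, 254]
pocket_catch 0.89 [ 0.5821 -0.0661  0.0411] [235, 221]
keeper_knob 0.73 [0.5352 0.0866 0.1752] [324, 345]
keeper_hinge 0.84 [0.6409 0.0758 0.103 ] [231, 340]
keeper_hinge 0.28 [ 0.7001 -0.2571  0.0014] [99, 97]
catch 0.82 [ 0.5956 -0.1182  0.107 ] [233, 202]
catch 0.18 [0.6072 0.0362 0.0358] [233, 284]
tray 0.59 [ 0.5848 -0.0178  0.0357] [239, 249]
jar_c 0.82 [0.6066 0.0352 0.0368] [233, 283]
jar_c 0.69 [ 0.5835 -0.2128  0.0036] [204, 118]
jar_c 0.69 [ 0.4026 -0.2778 -0.0036] [307, 52]
jar_c 0.68 [ 0.5066 -0.2591  0.0016] [248, 74]
```

View pics/w1.png

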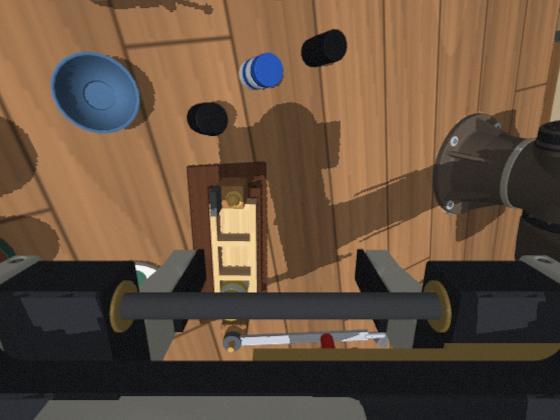

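The wrist picture shows the tray between (212,185) and (258,320), with the two empty pockets, the catch at (233,200) and the keeper at the bottom. I'll fit the tray pose from all the network points plus the light-wood depth.

```bash
cat > fit.py <<'E'
from h import *
from scipy.optimize import least_squares
M={"hinge":(0,-54,6),"mid":(0,0,6),"catch":(0,54,6),"kh":(0,-100,73),"nose":(7,100,76),"tray":(0,0,0)}
O=[("hinge",.6019,.0338,.0394),("mid",.592,-.0183,.0422),("catch",.5803,-.0754,.0425),("kh",.6429,.0738,.1057),("nose",.5962,-.1203,.1056),("tray",.5927,-.0141,.0334),
("hinge",.5992,.0403,.0403),("mid",.5902,-.0148,.0359),("catch",.5829,-.0735,.0382),("kh",.6395,.0788,.1004),("tray",.5895,-.0197,.0307),
("hinge",.6006,.0369,.0413),("mid",.591,-.0133,.0416),("catch",.5821,-.0661,.0411),("kh",.6409,.0758,.103),("nose",.5956,-.1182,.107),("tray",.5848,-.0178,.0357)]
A=np.array([M[o[0]] for o in O])/1000; B=np.array([o[1:] for o in O])
def Tf(v):
    T=np.eye(4); T[:3,:3]=(R.from_rotvec(v[3:])*R.from_matrix(tray(-1.735,[0]*3)[:3,:3])).as_matrix(); T[:3,3]=v[:3]; return T
s=least_squares(lambda v:((A@Tf(v)[:3,:3].T+v[:3]-B)/.004).ravel(),[.59,-.015,.034,0,0,0],loss="soft_l1")
T0=Tf(s.x); print("net",s.x.round(4)); print((1000*(B-A@T0[:3,:3].T-T0[:3,3])).round(1).tolist())
def wood(n,im,d,T,T0):
    p,_=cam(n); P=cloud(p,T,d); L=(P-T0[:3,3])@T0[:3,:3]
    hsv=cv2.cvtColor(im,cv2.COLOR_RGB2HSV)
    m=(d>0)&(abs(L[...,0])<.045)&(abs(L[...,1])<.084)&(L[...,2]>.022)&(L[...,2]<.042)&(hsv[...,2]>130)
    return P[m],L[m]
if __name__=="__main__":
    for n,f in (("wrist","w1"),("top","top1"),("side","side1")):
        z=np.load(f+".npz"); T=z["T"] if "T" in z else cam(n)[1]
        P,L=wood(n,z["im"],z["d"],T,T0)
        for _ in range(2):
            c=np.linalg.lstsq(np.c_[L[:,:2],np.ones(len(L))],L[:,2],rcond=None)[0]; r=L[:,2]-np.c_[L[:,:2],np.ones(len(L))]@c; L=L[abs(r)<.004]
        print(n,len(L),"plane",c.round(4),"std",r.std().round(4),"x",np.percentile(L[:,0],[1,5,50,95,99]).round(4),"y",np.percentile(L[:,1],[1,99]).round(4))
        print(" mid-x by y:",[(round(float(y),3),*(np.percentile(L[abs(L[:,1]-y)<.012,0],[2,98])*1000).round(1)) for y in (-.05,-.027,0,.027,.054,.078) if (abs(L[:,1]-y)<.012).sum()>5])
    np.save("T0",T0)
E
python3 fit.py
```

```text
net [ 0.589  -0.0161  0.0351  0.0054  0.     -0.0297]
[[-0.1, -2.6, -1.4], [0.4, -1.7, 1.7], [-0.9, -5.8, 2.3], [3.3, -1.7, 4.5], [-0.0, -0.5, -0.3], [3.7, 2.0, -1.7], [-2.8, 3.9, -0.5], [-1.4, 1.8, -4.6], [1.7, -3.9, -2.0], [-0.1, 3.3, -0.8], [0.5, -3.6, -4.4], [-1.4, 0.5, 0.5], [-0.6, 3.3, 1.1], [0.9, 3.5, 0.9], [1.3, 0.3, 1.8], [-0.6, 1.6, 1.1], [-4.2, -1.7, 0.6]]
wrist 1355 plane [-0.001   0.0108  0.0326] std 0.0008 x [-0.03   -0.029   0.0066  0.0307  0.0318] y [-0.0491  0.0822]
 mid-x by y: [(-0.05, np.float64(-29.0), np.float64(31.5)), (-0.027, np.float64(-29.3), np.float64(31.6)), (0.0, np.float64(-29.8), np.float64(31.8)), (0.027, np.float64(-29.7), np.float64(31.8)), (0.054, np.float64(-30.1), np.float64(30.7)), (0.078, np.float64(-30.2), np.float64(30.9))]
top 509 plane [-0.0054  0.0047  0.0331] std 0.0018 x [-0.0326 -0.0308  0.0094  0.0303  0.0312] y [-0.0832  0.0829]
 mid-x by y: [(-0.05, np.float64(14.3), np.float64(31.2)), (-0.027, np.float64(-30.8), np.float64(31.5)), (0.0, np.float64(-32.5), np.float64(30.6)), (0.027, np.float64(-32.0), np.float64(30.4)), (0.054, np.float64(-31.4), np.float64(29.6)), (0.078, np.float64(-31.8), np.float64(29.4))]
side 226 plane [-0.0359 -0.0173  0.0283] std 0.002 x [-0.0286 -0.024   0.0238  0.032   0.0328] y [-0.0827  0.0798]
 mid-x by y: [(-0.05, np.float64(14.3), np.float64(32.7)), (-0.027, np.float64(4.4), np.float64(32.6)), (0.0, np.float64(-26.7), np.float64(32.2)), (0.027, np.float64(-26.7), np.float64(32.1)), (0.078, np.float64(-18.9), np.float64(30.4))]
```

```bash
python3 - <<'E'
from fit import *
z=np.load("w1.npz"); P,L=wood("wrist",z["im"],z["d"],z["T"],T0)
L=L[(abs(L[:,0])<.018)&(L[:,2]>.029)]; h,_=np.histogram(L[:,1],np.arange(-.04,.0901,.002)); print([(round(-.04+.002*i,3),int(c)) for i,c in enumerate(h) if c])
p,_=cam("wrist")
P=cloud(p,z["T"],z["d"]); hsv=cv2.cvtColor(z["im"],cv2.COLOR_RGB2HSV)
m=(abs(hsv[...,0].astype(int)-114)<9)&(hsv[...,1]>150)&np.all(abs(P[...,:2]-[.503,-.258])<.04,-1)&(P[...,2]>.056)
Q=P[m]; print(len(Q),Q.mean(0).round(4),((Q.max(0)+Q.min(0))/2).round(4),(Q.max(0)-Q.min(0)).round(3))
t=np.load("top1.npz"); p,T=cam("top"); P=cloud(p,T,t["d"]); m=(t["d"]>0)&(P[...,2]>.08)&(P[...,2]<.3)&np.all(abs(P[...,:2]-[.5,-.36])<.17,-1); Q=P[m]; print("tall",Q.min(0).round(3),Q.max(0).round(3), Q[Q[:,2]>.15].min(0).round(3) if (Q[:,2]>.15).any() else 0)
V=tool([0,0,-1],[-.986,.17,0],[.503,-.258,.22]); delta(now(),V); print(arm.get_state()["t"])
E
```

```text
net [ 0.589  -0.0161  0.0351  0.0054  0.     -0.0297]
[[-0.1, -2.6, -1.4], [0.4, -1.7, 1.7], [-0.9, -5.8, 2.3], [3.3, -1.7, 4.5], [-0.0, -0.5, -0.3], [3.7, 2.0, -1.7], [-2.8, 3.9, -0.5], [-1.4, 1.8, -4.6], [1.7, -3.9, -2.0], [-0.1, 3.3, -0.8], [0.5, -3.6, -4.4], [-1.4, 0.5, 0.5], [-0.6, 3.3, 1.1], [0.9, 3.5, 0.9], [1.3, 0.3, 1.8], [-0.6, 1.6, 1.1], [-4.2, -1.7, 0.6]]
[(-0.034, 1), (-0.032, 13), (-0.03, 34), (-0.028, 28), (-0.026, 32), (-0.024, 17), (0.022, 18), (0.024, 31), (0.026, 29), (0.028, 35), (0.03, 16), (0.076, 26), (0.078, 24), (0.08, 1), (0.082, 2)]
787 [ 0.5044 -0.2576  0.0633] [ 0.5027 -0.2574  0.061 ] [0.038 0.038 0.01 ]
tall [ 0.619 -0.435  0.08 ] [ 0.67  -0.34   0.223] [ 0.619 -0.435  0.152]
translation [13.27, 5.44, 11.1] rot [25.99, 0.22, -0.09]  rows>= 5
2.7833
```

>>> {"api": "move_arm", "payload": {
  "rows": [
    {"translation": [3, 1, 0], "rot": [5, 0, 0], "hand": 0},
    {"translation": [6, 2, 2], "rot": [10, 0, 0], "hand": 0},
    {"translation": [9, 3.5, 5], "rot": [16, 0, 0], "hand": 0},
    {"translation": [12, 4.5, 8], "rot": [22, 0, 0], "hand": 0},
    {"translation": [13.27, 5.44, 11.1], "rot": [26, 0.2, -0.1], "hand": 0},
    {"translation": [13.27, 4.1, 13.8], "rot": [26, 0.2, -0.1], "hand": 0},
    {"translation": [13.27, 4.1, 13.8], "rot": [26, 0.2, -0.1], "hand": 0},
    {"translation": [13.27, 4.1, 13.8], "rot": [26, 0.2, -0.1], "hand": 0}
  ]
}}

```text
t: 3.45
eef_pos: [0.5029, -0.2579, 0.19]
ee_rot: [3.14, -0.0, -1.741]
force: [0.9, -0.1, 1.5]
width: 0.0877
gripper_force: 0.0
```

```bash
cat >> h.py <<'E'
def wlid(hue,guess,zmin=.056,tag=None):
    p,T=cam("wrist"); im,d=arm.grab_frame("wrist"); P=cloud(p,T,d); hsv=cv2.cvtColor(im,cv2.COLOR_RGB2HSV)
    if tag: cv2.imwrite(f"pics/{tag}.png",im[...,::-1])
    m=(abs(hsv[...,0].astype(int)-hue)<9)&(hsv[...,1]>150)&np.all(abs(P[...,:2]-np.array(guess))<.045,-1)&(P[...,2]>zmin)&(d>0)
    Q=P[m]; print(len(Q),"mean",Q.mean(0).round(4),"midrange",((np.percentile(Q,99,0)+np.percentile(Q,1,0))/2).round(4),"span",(np.percentile(Q,99,0)-np.percentile(Q,1,0)).round(3))
E
python3 - <<'E'
from h import *
wlid(114,(.503,-.258),.056,"w2"); print(now().round(4)); delta(now(),tool([0,0,-1],[-.986,.17,0],[.503,-.2577,.043]))
E
```

```text
1161 mean [ 0.5022 -0.2593  0.064 ] midrange [ 0.5022 -0.2586  0.0613] span [0.036 0.037 0.007]
[[-1.686e-01 -9.857e-01  4.000e-04  5.049e-01]
 [-9.857e-01  1.686e-01 -8.000e-04 -2.579e-01]
 [ 7.000e-04 -5.000e-04 -1.000e+00  1.909e-01]
 [ 0.000e+00  0.000e+00  0.000e+00  1.000e+00]]
translation [0.0, 0.2, 14.79] rot [-0.03, -0.04, 0.07]  rows>= 4
```

>>> {"api": "move_arm", "payload": {
  "rows": [
    {"translation": [0.05, 0, 4], "rot": [0, 0, 0], "hand": 0},
    {"translation": [0.05, 0, 8], "rot": [0, 0, 0], "hand": 0},
    {"translation": [0.05, 0, 12], "rot": [0, 0, 0], "hand": 0},
    {"translation": [0.05, 0, 14.7], "rot": [0, 0, 0], "hand": 0},
    {"translation": [0.05, 0, 14.7], "rot": [0, 0, 0], "hand": 0},
    {"translation": [0.05, 0, 14.7], "rot": [0, 0, 0], "hand": 1},
    {"translation": [0.05, 0, 14.7], "rot": [0, 0, 0], "hand": 1},
    {"translation": [0.05, 0, 14.7], "rot": [0, 0, 0], "hand": 1}
  ],
  "squeeze": 30
}}

```text
t: 4.17
eef_pos: [0.5062, -0.2578, 0.0444]
ee_rot: [-3.139, -0.0, -1.739]
force: [-0.4, 0.2, 0.6]
width: 0.0729
gripper_force: 0.0
```

>>> {"api": "move_arm", "payload": {
  "rows": [
    {"translation": [0, 0, 0], "rot": [0, 0, 0], "hand": 1},
    {"translation": [0, 0, 0], "rot": [0, 0, 0], "hand": 1},
    {"translation": [0, 0, 0], "rot": [0, 0, 0], "hand": 1},
    {"translation": [0, 0, 0], "rot": [0, 0, 0], "hand": 1}
  ],
  "squeeze": 30
}}

```text
t: 4.5
eef_pos: [0.5038, -0.2575, 0.0425]
ee_rot: [3.141, 0.0, -1.74]
force: [-0.5, -0.1, 0.6]
width: 0.0464
gripper_force: 0.0
```

>>> {"api": "move_arm", "payload": {
  "rows": [
    {"translation": [0, 0, 0], "rot": [0, 0, 0], "hand": 1},
    {"translation": [0, 0, 0], "rot": [0, 0, 0], "hand": 1},
    {"translation": [0, 0, 0], "rot": [0, 0, 0], "hand": 1},
    {"translation": [0, 0, -2], "rot": [0, 0, 0], "hand": 1},
    {"translation": [0, 0, -5], "rot": [0, 0, 0], "hand": 1},
    {"translation": [0, 0, -9], "rot": [0, 0, 0], "hand": 1},
    {"translation": [0, 0, -13], "rot": [0, 0, 0], "hand": 1},
    {"translation": [0, 0, -17], "rot": [0, 0, 0], "hand": 1}
  ]
}}

```text
t: 5.17
eef_pos: [0.503, -0.2573, 0.213]
ee_rot: [3.139, 0.0, -1.74]
force: [0.6, -0.2, -1.4]
width: 0.0391
gripper_force: 30.0
```

```bash
cat >> h.py <<'E'
def inhand(hue,tag):  # lid position in tool frame
    p=arm.camera_params("wrist"); C=np.array(p["tool_from_camera"]); im,d=arm.grab_frame("wrist"); P=cloud(p,C,d); hsv=cv2.cvtColor(im,cv2.COLOR_RGB2HSV)
    cv2.imwrite(f"pics/{tag}.png",im[...,::-1]); np.savez(tag,im=im,d=d)
    m=(abs(hsv[...,0].astype(int)-hue)<9)&(hsv[...,1]>130)&(d>0)&(abs(P[...,0])<.05)&(abs(P[...,1])<.05)&(abs(P[...,2])<.08)
    Q=P[m]; print(len(Q),"x",np.percentile(Q[:,0],[1,50,99]).round(4),"y",np.percentile(Q[:,1],[1,50,99]).round(4),"z",np.percentile(Q[:,2],[1,5,50,95,99]).round(4))
E
python3 - <<'E'
from h import *
print(arm.get_state()["width"],arm.get_state()["gripper_force"]); inhand(114,"g1")
T0=np.load("T0.npy"); print(T0.round(4)); x,z=T0[:3,0],T0[:3,2]
N=np.mean([now() if not arm.grab_frame("wrist") is None else 0 for _ in range(6)],0); print(N.round(4))
N=tool(N[:3,2],N[:3,1],N[:3,3])
for h in (.12,.048-.005+.006):
    pos=T0[:3,3]+h*z; V=tool(-z,x,pos); print(pos.round(4)); delta(N,V); N=V
E
```

```text
0.03908306222281551 29.99878853559494
4024 x [-0.0098  0.0075  0.0205] y [-0.0177  0.0009  0.0195] z [-0.0225 -0.0221 -0.021   0.0125  0.0191]
[[-0.882  -0.1926  0.4301  0.589 ]
 [ 0.1708 -0.9813 -0.0893 -0.0161]
 [ 0.4393 -0.0053  0.8983  0.0351]
 [ 0.      0.      0.      1.    ]]
[[-1.683e-01 -9.857e-01  8.000e-04  5.043e-01]
 [-9.857e-01  1.683e-01  1.000e-04 -2.576e-01]
 [-2.000e-04 -8.000e-04 -1.000e+00  2.130e-01]
 [ 0.000e+00  0.000e+00  0.000e+00  1.000e+00]]
[ 0.6406 -0.0268  0.1429]
translation [-25.04, -9.54, 7.03] rot [-26.1, -0.61, 1.33]  rows>= 7
[ 0.6101 -0.0204  0.0791]
translation [-0.0, -0.0, 7.1] rot [0.0, -0.0, -0.0]  rows>= 2
```

View pics/g1.png

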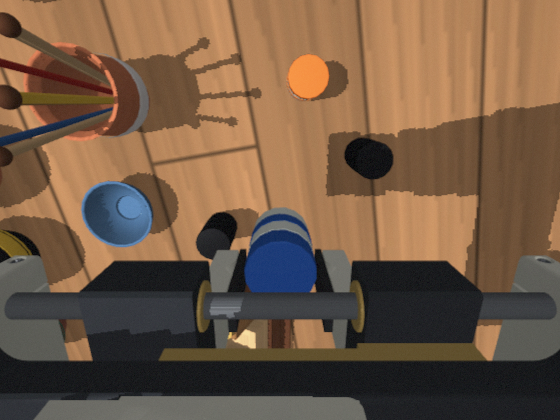

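>>> {"api": "move_arm", "payload": {
  "rows": [
    {"translation": [-3.5, -2, 0], "rot": [-4, 0, 0], "hand": 1},
    {"translation": [-7, -4, 0], "rot": [-8, 0, 0.5], "hand": 1},
    {"translation": [-10.5, -6, 0], "rot": [-12, -0.3, 0.7], "hand": 1},
    {"translation": [-14, -8, 0], "rot": [-16, -0.4, 1], "hand": 1},
    {"translation": [-18, -10, 0], "rot": [-20, -0.6, 1.3], "hand": 1},
    {"translation": [-22, -12, -0.15], "rot": [-24, -0.6, 1.3], "hand": 1},
    {"translation": [-24.95, -13.06, -0.15], "rot": [-26.1, -0.6, 1.3], "hand": 1},
    {"translation": [-24.95, -13.06, -0.15], "rot": [-26.1, -0.6, 1.3], "hand": 1}
  ]
}}

```text
t: 6.18
eef_pos: [0.6766, -0.0273, 0.2052]
ee_rot: [2.673, 0.004, -1.76]
force: [-2.2, -0.2, -4.2]
width: 0.0392
gripper_force: 30.0
```

>>> {"api": "move_arm", "payload": {
  "rows": [
    {"translation": [0, 0, 3], "rot": [0, 0, 0], "hand": 1},
    {"translation": [0, 0, 6], "rot": [0, 0, 0], "hand": 1},
    {"translation": [0, 0, 9], "rot": [0, 0, 0], "hand": 1},
    {"translation": [0, 0, 10.5], "rot": [0, 0, 0], "hand": 1},
    {"translation": [0, 0, 10.5], "rot": [0, 0, 0], "hand": 1},
    {"translation": [0, 0, 10.5], "rot": [0, 0, 0], "hand": 1}
  ]
}}

```text
t: 6.68
eef_pos: [0.6284, -0.0244, 0.1174]
ee_rot: [2.681, 0.004, -1.764]
force: [1.2, 0.1, -0.9]
width: 0.0392
gripper_force: 30.0
```

```bash
cat >> h.py <<'E'
def nowm(k=10):
    L=[]
    for _ in range(k): L.append(now()); arm.grab_frame("wrist")
    N=np.mean(L,0); return tool(N[:3,2],N[:3,1],N[:3,3])
def rel(N,T0): # tool in tray frame
    D=np.linalg.inv(T0)@N; print("tray pos mm",(D[:3,3]*1000).round(1),"zaxis",D[:3,2].round(4),"yaxis",D[:3,1].round(4))
E
python3 - <<'E'
from h import *
T0=np.load("T0.npy"); N=nowm(); rel(N,T0); delta(N,tool(-T0[:3,2],T0[:3,0],T0[:3,3]+.06*T0[:3,2]))
print(arm.get_state()["force"],arm.get_state()["t"]); inhand(114,"g2")
E
```

```text
tray pos mm [-0.4 -0.2 93.9] zaxis [ 1.6e-03  4.0e-04 -1.0e+00] yaxis [1.0e+00 3.0e-04 1.6e-03]
translation [0.02, 0.03, 3.39] rot [0.09, -0.02, 0.02]  rows>= 1
[-0.42077964  0.9091159  -1.10556847] 7.1833
4030 x [-0.0099  0.0075  0.0206] y [-0.0173  0.0014  0.0199] z [-0.0219 -0.0215 -0.0204  0.0133  0.0194]
```

View pics/g2.png

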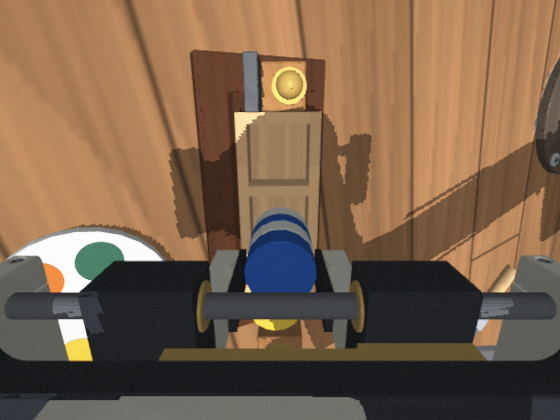

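The jar is centred between the pads at (280,250), lined up with the tray (rim columns 236–321). Lowering it now.

>>> {"api": "move_arm", "payload": {
  "rows": [
    {"translation": [0.02, 0.03, 1.5], "rot": [0, 0, 0], "hand": 1},
    {"translation": [0.02, 0.03, 2.5], "rot": [0, 0, 0], "hand": 1},
    {"translation": [0.02, 0.03, 3.3], "rot": [0, 0, 0], "hand": 1},
    {"translation": [0.02, 0.03, 3.9], "rot": [0, 0, 0], "hand": 1},
    {"translation": [0.02, 0.03, 4.3], "rot": [0, 0, 0], "hand": 1},
    {"translation": [0.02, 0.03, 4.5], "rot": [0, 0, 0], "hand": 1},
    {"translation": [0.02, 0.03, 4.5], "rot": [0, 0, 0], "hand": 1}
  ]
}}

```text
t: 7.82
eef_pos: [0.6095, -0.0202, 0.0788]
ee_rot: [2.685, 0.005, -1.764]
force: [0.1, 0.0, -1.1]
width: 0.0395
gripper_force: 30.0
```

```bash
python3 - <<'E'
from h import *
T0=np.load("T0.npy"); N=nowm(6); rel(N,T0); s=arm.get_state(); print(s["force"],s["force"]@T0[:3,:3],s["width"])
E
```

```text
tray pos mm [ 0.3 -0.1 48.5] zaxis [ 2.1e-03  3.0e-04 -1.0e+00] yaxis [1.0e+00 4.0e-04 2.1e-03]
[-0.33546713 -0.15871333 -1.46715979] [-0.37571243  0.22816163 -1.44812582] 0.03882233330287721
```

>>> {"api": "move_arm", "payload": {
  "rows": [
    {"translation": [0, 0, 0.1], "rot": [0, 0, 0], "hand": 1},
    {"translation": [0, 0, 0.2], "rot": [0, 0, 0], "hand": 1},
    {"translation": [0, 0, 0.3], "rot": [0, 0, 0], "hand": 1},
    {"translation": [0, 0, 0.3], "rot": [0, 0, 0], "hand": 1}
  ]
}}

```text
t: 8.45
eef_pos: [0.6094, -0.0201, 0.0784]
ee_rot: [2.688, 0.005, -1.763]
force: [1.2, 1.2, 10.8]
width: 0.0388
gripper_force: 30.0
```

```bash
python3 - <<'E'
from h import *
T0=np.load("T0.npy"); N=nowm(4); rel(N,T0); s=arm.get_state(); print(s["force"]@T0[:3,:3],s["width"])
E
```

```text
tray pos mm [ 0.3 -0.2 48. ] zaxis [-8.e-04  5.e-04 -1.e+00] yaxis [ 1.0e+00  1.4e-03 -8.0e-04]
[ 3.76493047 -2.11373959 11.03798013] 0.0389741872662147
```

>>> {"api": "move_arm", "payload": {
  "rows": [
    {"translation": [0, 0, -0.2], "rot": [0, 0, 0], "hand": 0.3},
    {"translation": [0, 0, -0.2], "rot": [0, 0, 0], "hand": 0.3},
    {"translation": [0, 0, -0.2], "rot": [0, 0, 0], "hand": 0.3},
    {"translation": [0, 0, -0.2], "rot": [0, 0, 0], "hand": 0.3},
    {"translation": [0, 0, -3], "rot": [0, 0, 0], "hand": 0.3},
    {"translation": [0, 0, -7], "rot": [0, 0, 0], "hand": 0},
    {"translation": [0, 0, -11], "rot": [0, 0, 0], "hand": 0},
    {"translation": [0, 0, -15], "rot": [0, 0, 0], "hand": 0}
  ]
}}

```text
t: 9.32
eef_pos: [0.673, -0.0337, 0.2118]
ee_rot: [2.683, 0.005, -1.764]
force: [1.2, 0.6, 0.3]
width: 0.0759
gripper_force: 0.0
```

```bash
python3 - <<'E'
from h import *
T0=np.load("T0.npy"); p,T=cam("wrist"); im,d=arm.grab_frame("wrist"); cv2.imwrite("pics/w3.png",im[...,::-1])
P=cloud(p,T,d); L=((P-T0[:3,3])@T0[:3,:3]); hsv=cv2.cvtColor(im,cv2.COLOR_RGB2HSV)
m=(d>0)&(abs(hsv[...,0].astype(int)-114)<9)&(hsv[...,1]>130)&(np.linalg.norm(L,axis=-1)<.12)&(L[...,2]>.06)
Q=L[m]; print(len(Q),np.percentile(Q,[2,50,98],axis=0).round(4))
N=nowm(6); rel(N,T0); V=tool([0,0,-1],[-.986,.17,0],[.457,-.3695,.2]); delta(N,V); print(arm.get_state()["t"],arm.get_state()["width"])
E
```

```text
1161 [[-0.0199 -0.0165  0.0638]
 [-0.0027  0.0021  0.0693]
 [ 0.0144  0.0194  0.0711]]
tray pos mm [ -0.4   0.2 198.3] zaxis [-0.0014 -0.     -1.    ] yaxis [ 1.0e+00  3.0e-04 -1.4e-03]
translation [37.12, 12.91, 7.51] rot [25.97, 0.61, -1.22]  rows>= 10
9.6667 0.0875732347661179
```

>>> {"api": "move_arm", "payload": {
  "rows": [
    {"translation": [3.6, 1.2, 0], "rot": [3, 0, 0], "hand": 0},
    {"translation": [7.3, 2.5, 0.7], "rot": [6, 0, 0], "hand": 0},
    {"translation": [11, 3.8, 1.5], "rot": [10, 0, -0.4], "hand": 0},
    {"translation": [14.8, 5.1, 2.4], "rot": [14, 0.3, -0.8], "hand": 0},
    {"translation": [18.6, 6.4, 3.3], "rot": [18, 0.5, -1], "hand": 0},
    {"translation": [22.4, 7.7, 4.2], "rot": [22, 0.6, -1.2], "hand": 0},
    {"translation": [26.2, 9.1, 5.2], "rot": [26, 0.6, -1.2], "hand": 0},
    {"translation": [30, 10.4, 6], "rot": [26, 0.6, -1.2], "hand": 0}
  ]
}}

```text
t: 10.33
eef_pos: [0.4931, -0.3048, 0.2008]
ee_rot: [3.141, -0.0, -1.741]
force: [0.9, 0.8, -0.3]
width: 0.0881
gripper_force: 0.0
```

```bash
python3 - <<'E'
from h import *
wlid(13,(.456,-.3695),.056,"w4"); N=nowm(3); print(N[:3,3]); V=tool([0,0,-1],[-.986,.17,0],[.457,-.3695,.18]); delta(N,V)
E
```

```text
1341 mean [ 0.455  -0.3683  0.0658] midrange [ 0.4552 -0.3584  0.1718] span [0.037 0.057 0.221]
[ 0.49236446 -0.30776607  0.20067774]
translation [6.69, 2.4, 2.08] rot [0.28, -0.02, -0.2]  rows>= 2
```

>>> {"api": "move_arm", "payload": {
  "rows": [
    {"translation": [3.5, 1.3, 1], "rot": [0, 0, 0], "hand": 0},
    {"translation": [6.69, 2.4, 2], "rot": [0, 0, 0], "hand": 0},
    {"translation": [6.69, 2.4, 2], "rot": [0, 0, 0], "hand": 0},
    {"translation": [6.69, 2.4, 2], "rot": [0, 0, 0], "hand": 0}
  ]
}}

```text
t: 10.87
eef_pos: [0.4621, -0.3665, 0.1795]
ee_rot: [3.135, 0.0, -1.743]
force: [-0.3, 0.5, 0.6]
width: 0.0876
gripper_force: 0.0
```

```bash
python3 - <<'E'
from h import *
for i in range(3): wlid(13,(.456,-.369),.056)
N=nowm(8); print(N.round(4)); delta(N,tool([0,0,-1],N[:3,1],[.457,-.3695,.043]))
E
```

```text
1306 mean [ 0.4542 -0.3699  0.0683] midrange [ 0.4508 -0.3692  0.1694] span [0.044 0.037 0.222]
1293 mean [ 0.4542 -0.3699  0.0673] midrange [ 0.4509 -0.3693  0.1696] span [0.044 0.037 0.224]
1294 mean [ 0.4541 -0.3699  0.068 ] midrange [ 0.4461 -0.3691  0.1696] span [0.054 0.037 0.224]
[[-1.686e-01 -9.857e-01 -3.300e-03  4.633e-01]
 [-9.857e-01  1.686e-01  3.000e-04 -3.659e-01]
 [ 3.000e-04  3.300e-03 -1.000e+00  1.812e-01]
 [ 0.000e+00  0.000e+00  0.000e+00  1.000e+00]]
translation [0.46, 0.52, 13.83] rot [0.19, -0.01, 0.0]  rows>= 4
```

>>> {"api": "move_arm", "payload": {
  "rows": [
    {"translation": [0.47, 0.6, 4], "rot": [0.2, 0, 0], "hand": 0},
    {"translation": [0.47, 0.6, 8], "rot": [0.2, 0, 0], "hand": 0},
    {"translation": [0.47, 0.6, 12], "rot": [0.2, 0, 0], "hand": 0},
    {"translation": [0.47, 0.6, 13.8], "rot": [0.2, 0, 0], "hand": 0},
    {"translation": [0.47, 0.6, 13.8], "rot": [0.2, 0, 0], "hand": 0},
    {"translation": [0.47, 0.6, 13.8], "rot": [0.2, 0, 0], "hand": 1},
    {"translation": [0.47, 0.6, 13.8], "rot": [0.2, 0, 0], "hand": 1},
    {"translation": [0.47, 0.6, 13.8], "rot": [0.2, 0, 0], "hand": 1}
  ]
}}

```text
t: 12.08
eef_pos: [0.4569, -0.3708, 0.0453]
ee_rot: [-3.138, -0.001, -1.741]
force: [-0.3, -0.5, 0.7]
width: 0.073
gripper_force: 0.0
```

>>> {"api": "move_arm", "payload": {
  "rows": [
    {"translation": [0, 0, 0], "rot": [0, 0, 0], "hand": 1},
    {"translation": [0, 0, 0], "rot": [0, 0, 0], "hand": 1},
    {"translation": [0, 0, 0], "rot": [0, 0, 0], "hand": 1},
    {"translation": [0, 0, 0], "rot": [0, 0, 0], "hand": 1},
    {"translation": [0, 0, 0], "rot": [0, 0, 0], "hand": 1},
    {"translation": [0, 0, 0], "rot": [0, 0, 0], "hand": 1},
    {"translation": [0, 0, 0], "rot": [0, 0, 0], "hand": 1}
  ]
}}

```text
t: 12.67
eef_pos: [0.4555, -0.3702, 0.0434]
ee_rot: [-3.141, -0.0, -1.741]
force: [-0.4, 0.8, 2.5]
width: 0.0392
gripper_force: 30.0
```

>>> {"api": "move_arm", "payload": {
  "rows": [
    {"translation": [0, 0, -2], "rot": [0, 0, 0], "hand": 1},
    {"translation": [0, 0, -5], "rot": [0, 0, 0], "hand": 1},
    {"translation": [0, 0, -9], "rot": [0, 0, 0], "hand": 1},
    {"translation": [0, 0, -13], "rot": [0, 0, 0], "hand": 1},
    {"translation": [0, 0, -17], "rot": [0, 0, 0], "hand": 1},
    {"translation": [0, 0, -17], "rot": [0, 0, 0], "hand": 1}
  ]
}}

```text
t: 13.17
eef_pos: [0.4586, -0.3724, 0.2219]
ee_rot: [-3.13, -0.005, -1.74]
force: [1.9, -1.1, -0.0]
width: 0.039
gripper_force: 30.0
```

```bash
python3 - <<'E'
from h import *
inhand(13,"g3"); z=np.load("g3.npz"); N=nowm(8); T0=np.load("T0.npy"); print(N.round(4),arm.get_state()["width"],arm.get_state()["t"])
c=T0[:3,3]+.054*T0[:3,1]; delta(N,tool(-T0[:3,2],T0[:3,0],c+.2*T0[:3,2]))
E
```

```text
3918 x [-0.0108  0.0061  0.0184] y [-0.0179  0.0008  0.0196] z [-0.0212 -0.0208 -0.0197  0.0153  0.021 ]
[[-1.701e-01 -9.854e-01 -1.000e-04  4.552e-01]
 [-9.854e-01  1.701e-01  1.000e-04 -3.699e-01]
 [-1.000e-04  2.000e-04 -1.000e+00  2.129e-01]
 [ 0.000e+00  0.000e+00  0.000e+00  1.000e+00]] 0.038939045371812434 13.6167
translation [-31.45, -15.82, -0.16] rot [-26.04, -0.59, 1.22]  rows>= 9
```

View pics/g3.png

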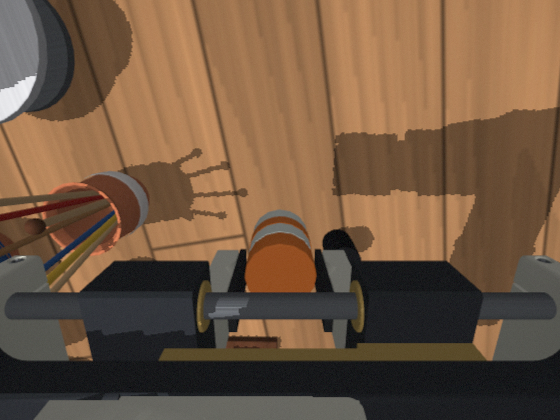

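>>> {"api": "move_arm", "payload": {
  "rows": [
    {"translation": [-3.5, -1.75, 0], "rot": [-2, 0, 0], "hand": 1},
    {"translation": [-7, -3.5, 0], "rot": [-4, 0, 0.2], "hand": 1},
    {"translation": [-10.5, -5.3, 0], "rot": [-8, -0.2, 0.4], "hand": 1},
    {"translation": [-14, -7, 0], "rot": [-12, -0.3, 0.6], "hand": 1},
    {"translation": [-17.5, -8.8, 0], "rot": [-16, -0.4, 0.8], "hand": 1},
    {"translation": [-21, -10.5, 0], "rot": [-20, -0.5, 1], "hand": 1},
    {"translation": [-24.5, -12.3, 0], "rot": [-24, -0.6, 1.2], "hand": 1},
    {"translation": [-28, -14, -0.1], "rot": [-26, -0.6, 1.2], "hand": 1}
  ]
}}

```text
t: 14.28
eef_pos: [0.6419, -0.1163, 0.2115]
ee_rot: [2.681, 0.004, -1.764]
force: [0.7, -0.4, -3.1]
width: 0.039
gripper_force: 30.0
```

>>> {"api": "move_arm", "payload": {
  "rows": [
    {"translation": [-1.7, -0.8, 0.8], "rot": [0, 0, 0], "hand": 1},
    {"translation": [-3.4, -1.6, 1.6], "rot": [0, 0, 0], "hand": 1},
    {"translation": [-3.4, -1.6, 1.6], "rot": [0, 0, 0], "hand": 1},
    {"translation": [-3.4, -1.6, 1.6], "rot": [0, 0, 0], "hand": 1}
  ]
}}

```text
t: 14.62
eef_pos: [0.6542, -0.0852, 0.1912]
ee_rot: [2.685, 0.004, -1.763]
force: [-1.1, -0.4, -1.7]
width: 0.0389
gripper_force: 30.0
```

```bash
python3 - <<'E'
from h import *
N=nowm(8); T0=np.load("T0.npy"); rel(N,T0)
c=T0[:3,3]+.055*T0[:3,1]; delta(N,tool(-T0[:3,2],T0[:3,0],c+.09*T0[:3,2]))
E
```

```text
tray pos mm [ -0.3  55.8 176.5] zaxis [-1.5e-03  2.0e-04 -1.0e+00] yaxis [ 1.0e+00 -2.0e-04 -1.5e-03]
translation [-0.08, 0.04, 8.65] rot [-0.09, -0.01, -0.01]  rows>= 3
```

>>> {"api": "move_arm", "payload": {
  "rows": [
    {"translation": [-0.05, 0.03, 4], "rot": [0, 0, 0], "hand": 1},
    {"translation": [-0.05, 0.03, 7.5], "rot": [0, 0, 0], "hand": 1},
    {"translation": [-0.05, 0.03, 9.5], "rot": [0, 0, 0], "hand": 1},
    {"translation": [-0.05, 0.03, 10.5], "rot": [0, 0, 0], "hand": 1},
    {"translation": [-0.05, 0.03, 11.5], "rot": [0, 0, 0], "hand": 1},
    {"translation": [-0.05, 0.03, 12.2], "rot": [0, 0, 0], "hand": 1},
    {"translation": [-0.05, 0.03, 12.7], "rot": [0, 0, 0], "hand": 1},
    {"translation": [-0.05, 0.03, 12.8], "rot": [0, 0, 0], "hand": 1}
  ]
}}

```text
t: 15.68
eef_pos: [0.601, -0.0741, 0.079]
ee_rot: [2.691, 0.005, -1.764]
force: [2.9, 0.1, 4.9]
width: 0.0394
gripper_force: 30.0
```

```bash
python3 - <<'E'
from h import *
T0=np.load("T0.npy"); N=nowm(6); rel(N,T0); s=arm.get_state(); print(s["force"]@T0[:3,:3],s["width"])
E
```

```text
tray pos mm [-1.2 54.4 49.8] zaxis [-3.8e-03  2.0e-04 -1.0e+00] yaxis [ 1.0e+00  8.0e-04 -3.8e-03]
[-1.08155611 -0.87677208  6.43947131] 0.03917610231892755
```

>>> {"api": "move_arm", "payload": {
  "rows": [
    {"translation": [0, 0, 0.1], "rot": [0, 0, 0], "hand": 1},
    {"translation": [0, 0, 0.2], "rot": [0, 0, 0], "hand": 1},
    {"translation": [0, 0, 0.3], "rot": [0, 0, 0], "hand": 1},
    {"translation": [0, 0, 0.3], "rot": [0, 0, 0], "hand": 1}
  ]
}}

```text
t: 16.32
eef_pos: [0.601, -0.0741, 0.0788]
ee_rot: [2.694, 0.005, -1.763]
force: [6.6, 1.8, 18.7]
width: 0.0394
gripper_force: 30.0
```

```bash
python3 - <<'E'
from h import *
T0=np.load("T0.npy"); N=nowm(6); rel(N,T0); s=arm.get_state(); print(s["force"]@T0[:3,:3],s["width"])
E
```

```text
tray pos mm [-1.3 54.4 49.6] zaxis [-7.1e-03  8.0e-04 -1.0e+00] yaxis [ 1.      0.0019 -0.0071]
[ 2.63967257 -1.94468689 18.7493029 ] 0.038785627984978546
```

>>> {"api": "move_arm", "payload": {
  "rows": [
    {"translation": [0, 0, -0.2], "rot": [0, 0, 0], "hand": 0.3},
    {"translation": [0, 0, -0.2], "rot": [0, 0, 0], "hand": 0.3},
    {"translation": [0, 0, -0.2], "rot": [0, 0, 0], "hand": 0.3},
    {"translation": [0, 0, -0.2], "rot": [0, 0, 0], "hand": 0.3},
    {"translation": [0, 0, -3], "rot": [0, 0, 0], "hand": 0.3},
    {"translation": [0, 0, -7], "rot": [0, 0, 0], "hand": 0.3},
    {"translation": [0, 0, -11], "rot": [0, 0, 0], "hand": 0.3},
    {"translation": [0, 0, -15], "rot": [0, 0, 0], "hand": 0.3}
  ]
}}

```text
t: 17.28
eef_pos: [0.6625, -0.0873, 0.2111]
ee_rot: [2.686, 0.005, -1.764]
force: [2.1, 0.1, -0.6]
width: 0.0614
gripper_force: 0.0
```

>>> {"api": "move_arm", "payload": {
  "rows": [
    {"translation": [3, 0, -2], "rot": [0, 0, 0], "hand": 0.5},
    {"translation": [6, 0, -4], "rot": [0, 0, 0], "hand": 0.5},
    {"translation": [6, 0, -4], "rot": [0, 0, 0], "hand": 0.5},
    {"translation": [6, 0, -4], "rot": [0, 0, 0], "hand": 0.5}
  ]
}}

```text
t: 17.62
eef_pos: [0.6682, -0.1513, 0.2457]
ee_rot: [2.688, 0.005, -1.767]
force: [0.2, 0.1, -0.4]
width: 0.0449
gripper_force: 0.0
```

```bash
python3 - <<'E'
from h import *
T0=np.load("T0.npy"); N=nowm(8); rel(N,T0)
p=arm.camera_params("wrist"); T=N@np.array(p["tool_from_camera"]); im,d=arm.grab_frame("wrist"); cv2.imwrite("pics/w5.png",im[...,::-1]); np.savez("w5",im=im,d=d,T=T)
P=cloud(p,T,d); L=((P-T0[:3,3])@T0[:3,:3]); hsv=cv2.cvtColor(im,cv2.COLOR_RGB2HSV)
for nm,h,y in (("blue",114,0),("orange",13,.054),("yellow",27,-.054)):
    m=(d>0)&(abs(hsv[...,0].astype(int)-h)<7)&(hsv[...,1]>130)&(np.linalg.norm(L-[0,y,.066],axis=-1)<.04)
    Q=L[m]; 
    if len(Q)>5: print(nm,len(Q),np.percentile(Q,[2,50,98],axis=0).round(4).tolist())
for l in ("keeper_knob","keeper_hinge","catch"):
    for r in arm.pinpoint(l,"wrist"): q=w(T,r["point"]); print(l,round(r["p"],2),((q-T0[:3,3])@T0[:3,:3]).round(4),px(p,r["point"]))
m=(d>0)&((hsv[...,0]<6)|(hsv[...,0]>174))&(hsv[...,1]>150)&(L[...,2]>.07)&(L[...,2]<.125)&(abs(L[...,1]+.09)<.08)&(L[...,0]>.03)
Q=L[m]; print("red",len(Q),np.percentile(Q,[2,50,98],axis=0).round(4).tolist() if len(Q) else "")
print(arm.get_state()["t"])
E
```

```text
tray pos mm [ -0.3 114.3 234.3] zaxis [ 6.e-04  2.e-04 -1.e+00] yaxis [1.e+00 3.e-04 6.e-04]
blue 806 [[-0.0225, -0.0142, 0.0373], [-0.005, 0.0059, 0.0691], [0.0124, 0.0202, 0.0717]]
orange 1001 [[-0.0178, 0.0363, 0.0341], [0.0, 0.0582, 0.0685], [0.0179, 0.0887, 0.0702]]
yellow 244 [[-0.0184, -0.0854, 0.0367], [-0.0014, -0.0643, 0.0675], [0.0144, -0.0382, 0.0689]]
keeper_hinge 0.74 [ 0.0015 -0.0995  0.0734] [280, 348]
catch 0.8 [0.0063 0.0993 0.0776] [285, 206]
red 0 
18.2167
```

View pics/w5.png

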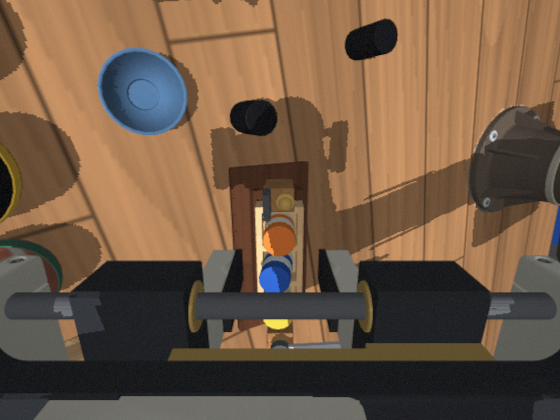

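All three lids sit at tray z ≈ 68–69, so both jars are home. Next is the keeper. The knob should be near tray (128,-93) mm; I'll hover there and check.

>>> {"api": "move_arm", "payload": {
  "rows": [
    {"translation": [-3.5, 2, 0], "rot": [0, 0, 0], "hand": 0.4},
    {"translation": [-7, 4, 0.5], "rot": [0, 0, 0], "hand": 0.4},
    {"translation": [-10.5, 6.3, 1], "rot": [0, 0, 0], "hand": 0.4},
    {"translation": [-14, 8.5, 1.5], "rot": [0, 0, 0], "hand": 0.4},
    {"translation": [-17.5, 10.7, 2.2], "rot": [0, 0, 0], "hand": 0.4},
    {"translation": [-20.7, 12.8, 3.4], "rot": [0, 0, 0], "hand": 0.4},
    {"translation": [-20.7, 12.8, 3.4], "rot": [0, 0, 0], "hand": 0.4},
    {"translation": [-20.7, 12.8, 3.4], "rot": [0, 0, 0], "hand": 0.4}
  ]
}}

```text
t: 18.88
eef_pos: [0.5798, 0.0806, 0.2734]
ee_rot: [2.689, 0.006, -1.76]
force: [0.0, -0.1, 0.9]
width: 0.0524
gripper_force: 0.0
```

```bash
python3 - <<'E'
from h import *
T0=np.load("T0.npy"); N=nowm(8); rel(N,T0)
p=arm.camera_params("wrist"); T=N@np.array(p["tool_from_camera"]); im,d=arm.grab_frame("wrist"); cv2.imwrite("pics/w6.png",im[...,::-1])
P=cloud(p,T,d); L=((P-T0[:3,3])@T0[:3,:3]); hsv=cv2.cvtColor(im,cv2.COLOR_RGB2HSV)
for l in ("keeper_knob","keeper_hinge"):
    for r in arm.pinpoint(l,"wrist"): q=w(T,r["point"]); print(l,round(r["p"],2),((q-T0[:3,3])@T0[:3,:3]).round(4),px(p,r["point"]))
m=(d>0)&((hsv[...,0]<6)|(hsv[...,0]>174))&(hsv[...,1]>150)&(L[...,2]>.075)&(L[...,2]<.125)&(abs(L[...,1]+.09)<.06)&(abs(L[...,0]-.128)<.05)
Q=L[m]; print("red",len(Q),np.percentile(Q,[2,50,98],axis=0).round(4).tolist() if len(Q) else "")
if len(Q): t=Q[Q[:,2]>.105]; print(len(t),((t.max(0)+t.min(0))/2).round(4))
print(arm.get_state()["t"],arm.get_state()["q"].round(2),arm.get_state()["width"])
E
```

```text
tray pos mm [127.7 -92.2 201.2] zaxis [-1.1e-03  4.0e-04 -1.0e+00] yaxis [ 1.0e+00  3.0e-04 -1.1e-03]
keeper_knob 0.78 [ 0.1297 -0.0953  0.0918] [281, 209]
keeper_hinge 0.69 [ 0.0018 -0.0998  0.0706] [156, 206]
red 402 [[0.1236, -0.1001, 0.0856], [0.1308, -0.0896, 0.1105], [0.1388, -0.0841, 0.1121]]
301 [ 0.1308 -0.0927  0.109 ]
19.4333 [ 0.31  0.47  0.31 -0.22 -1.8  -0.51] 0.052546267118012156
```

View pics/w6.png

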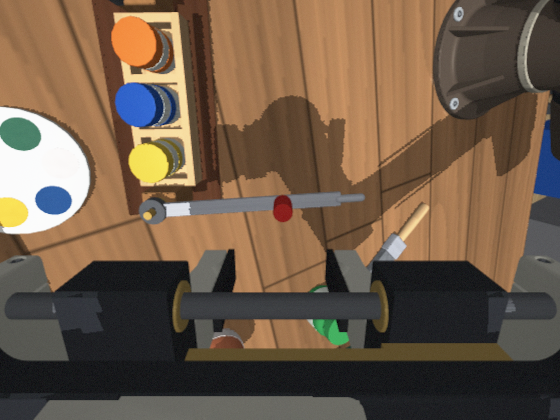

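Blue, orange and yellow are all upright in their pockets, at (145,105), (138,42) and (152,160). The knob is at (283,208), which is tray (130.5,-93) mm, so the keeper angle is about 1.52. I'll descend and grip it gently.

>>> {"api": "move_arm", "payload": {
  "rows": [
    {"translation": [-0.1, 0.27, 3.5], "rot": [0, 0, 0], "hand": 0.4},
    {"translation": [-0.1, 0.27, 7], "rot": [0, 0, 0], "hand": 0.4},
    {"translation": [-0.1, 0.27, 9.5], "rot": [0, 0, 0], "hand": 0.4},
    {"translation": [-0.1, 0.27, 10.4], "rot": [0, 0, 0], "hand": 0.4},
    {"translation": [-0.1, 0.27, 10.4], "rot": [0, 0, 0], "hand": 1},
    {"translation": [-0.1, 0.27, 10.4], "rot": [0, 0, 0], "hand": 1},
    {"translation": [-0.1, 0.27, 10.4], "rot": [0, 0, 0], "hand": 1},
    {"translation": [-0.1, 0.27, 10.4], "rot": [0, 0, 0], "hand": 1}
  ],
  "squeeze": 12
}}

```text
t: 20.1
eef_pos: [0.5352, 0.0892, 0.1815]
ee_rot: [2.69, 0.006, -1.764]
force: [-0.1, 0.1, 0.7]
width: 0.0315
gripper_force: 0.0
```

>>> {"api": "move_arm", "payload": {
  "rows": [
    {"translation": [0, 0, 0], "rot": [0, 0, 0], "hand": 1},
    {"translation": [0, 0, 0], "rot": [0, 0, 0], "hand": 1},
    {"translation": [0, 0, 0], "rot": [0, 0, 0], "hand": 1},
    {"translation": [0, 0, 0], "rot": [0, 0, 0], "hand": 1}
  ]
}}

```text
t: 20.43
eef_pos: [0.535, 0.0891, 0.1804]
ee_rot: [2.69, 0.006, -1.764]
force: [4.3, -0.1, -0.0]
width: 0.0171
gripper_force: 12.0
```

```bash
python3 - <<'E'
from h import *
T0=np.load("T0.npy"); N=nowm(6); rel(N,T0); s=arm.get_state(); print(s["force"]@T0[:3,:3],s["width"],s["gripper_force"],s["t"])
th=np.linspace(1.52,.0,13)[1:]; k=lambda t:np.c_[.130*np.sin(t)*100,-10+13*np.cos(t)]
D=k(th)-k(np.array([1.52])); print("tool x,y cm:",[(round(b,2),round(a,2),round(float(t),2)) for (a,b),t in zip(D,th)])
E
```

```text
tray pos mm [129.4 -93.6  97.9] zaxis [-3.5e-03 -2.0e-04 -1.0e+00] yaxis [ 1.0e+00  5.0e-04 -3.5e-03]
[-4.83112746  0.14751197  3.55091178] 0.016933655759473257 12.001578211784363 20.7333
tool x,y cm: [(np.float64(1.63), np.float64(-0.19), 1.39), (np.float64(3.23), np.float64(-0.58), 1.27), (np.float64(4.77), np.float64(-1.17), 1.14), (np.float64(6.22), np.float64(-1.95), 1.01), (np.float64(7.56), np.float64(-2.91), 0.89), (np.float64(8.76), np.float64(-4.03), 0.76), (np.float64(9.82), np.float64(-5.29), 0.63), (np.float64(10.71), np.float64(-6.67), 0.51), (np.float64(11.41), np.float64(-8.16), 0.38), (np.float64(11.93), np.float64(-9.73), 0.25), (np.float64(12.24), np.float64(-11.34), 0.13), (np.float64(12.34), np.float64(-12.98), 0.0)]
```

>>> {"api": "move_arm", "payload": {
  "rows": [
    {"translation": [1.63, -0.25, 0], "rot": [0, 0, 0], "hand": 1},
    {"translation": [3.23, -0.65, 0], "rot": [0, 0, 0], "hand": 1},
    {"translation": [4.77, -1.25, 0], "rot": [0, 0, 0], "hand": 1},
    {"translation": [6.22, -2.03, 0], "rot": [0, 0, 0], "hand": 1},
    {"translation": [7.56, -3, 0], "rot": [0, 0, 0], "hand": 1},
    {"translation": [8.76, -4.12, 0], "rot": [0, 0, 0], "hand": 1},
    {"translation": [9.82, -5.37, 0], "rot": [0, 0, 0], "hand": 1},
    {"translation": [9.82, -5.37, 0], "rot": [0, 0, 0], "hand": 1}
  ]
}}

```text
t: 21.4
eef_pos: [0.5632, -0.0206, 0.1558]
ee_rot: [2.687, 0.003, -1.766]
force: [1.8, -2.9, 7.4]
width: 0.0169
gripper_force: 12.0
```

```bash
python3 - <<'E'
from h import *
T0=np.load("T0.npy"); N=nowm(6); rel(N,T0); s=arm.get_state(); print(s["force"]@T0[:3,:3],s["moment"],s["width"],s["gripper_force"],s["t"])
D=np.linalg.inv(T0)@N; v=D[:2,3]-[0,-.1]; print("r",np.hypot(*v),"th",np.arctan2(v[0],v[1]))
E
```

```text
tray pos mm [76.   8.1 97.8] zaxis [-3.e-04  2.e-03 -1.e+00] yaxis [ 1.0e+00 -2.2e-03 -3.0e-04]
[0.35358397 4.00337856 7.2311316 ] [-1.48716167 -0.97420998  0.51954939] 0.01693638438239088 12.002023458480835 21.7
r 0.1321294773691629 th 0.6132163635090786
```

>>> {"api": "move_arm", "payload": {
  "rows": [
    {"translation": [0.6, -1.34, 0.05], "rot": [0, 0, 0], "hand": 1},
    {"translation": [1.25, -2.76, 0.05], "rot": [0, 0, 0], "hand": 1},
    {"translation": [1.75, -4.25, 0.05], "rot": [0, 0, 0], "hand": 1},
    {"translation": [2.05, -5.65, 0.05], "rot": [0, 0, 0], "hand": 1},
    {"translation": [2.12, -6.3, 0.05], "rot": [0, 0, 0], "hand": 1},
    {"translation": [2.15, -6.8, 0.05], "rot": [0, 0, 0], "hand": 1},
    {"translation": [2.15, -6.8, 0.05], "rot": [0, 0, 0], "hand": 1}
  ]
}}

```text
t: 22.28
eef_pos: [0.6179, -0.0524, 0.1259]
ee_rot: [2.686, 0.002, -1.765]
force: [1.6, -5.7, 5.0]
width: 0.017
gripper_force: 12.0
```

```bash
python3 - <<'E'
from h import *
T0=np.load("T0.npy"); N=nowm(6); rel(N,T0); s=arm.get_state(); print(s["force"]@T0[:3,:3],s["moment"],s["width"],s["gripper_force"],s["t"])
D=np.linalg.inv(T0)@N; v=D[:2,3]-[0,-.1]; print("r",np.hypot(*v),"th",np.arctan2(v[0],v[1]))
E
```

```text
tray pos mm [ 8.4 29.6 97.2] zaxis [ 0.      0.0027 -1.    ] yaxis [ 1.     -0.0018  0.    ]
[-1.44283534  4.37224818  6.23557109] [-2.0455809  -1.34646548  0.91447099] 0.017246305905625377 12.00145035982132 22.5833
r 0.12987753448296618 th 0.06463218132615302
```

>>> {"api": "move_arm", "payload": {
  "rows": [
    {"translation": [0, -0.2, 0], "rot": [0, 0, 0], "hand": 1},
    {"translation": [0.02, -0.4, 0], "rot": [0, 0, 0], "hand": 1},
    {"translation": [0.03, -0.6, 0], "rot": [0, 0, 0], "hand": 1},
    {"translation": [0.03, -0.8, 0], "rot": [0, 0, 0], "hand": 1},
    {"translation": [0.03, -0.95, 0], "rot": [0, 0, 0], "hand": 1},
    {"translation": [0.03, -1.05, 0], "rot": [0, 0, 0], "hand": 1},
    {"translation": [0.03, -1.05, 0], "rot": [0, 0, 0], "hand": 1}
  ],
  "squeeze": 30
}}

```text
t: 23.17
eef_pos: [0.6263, -0.0541, 0.1218]
ee_rot: [2.686, 0.003, -1.764]
force: [0.6, -4.4, 7.0]
width: 0.0164
gripper_force: 30.0
```

```bash
python3 - <<'E'
from h import *
T0=np.load("T0.npy"); N=nowm(6); rel(N,T0); s=arm.get_state(); print(s["force"]@T0[:3,:3],s["moment"],s["width"],s["gripper_force"],s["t"])
D=np.linalg.inv(T0)@N; v=D[:2,3]-[0,-.1]; print("r",np.hypot(*v),"th",np.arctan2(v[0],v[1]))
E
```

```text
tray pos mm [-1.3 29.7 97.3] zaxis [ 8.0e-04  2.6e-03 -1.0e+00] yaxis [ 1.0e+00 -1.1e-03  8.0e-04]
[2.36402368 3.80835357 6.64046725] [-1.34480253 -0.44900022  1.02578925] 0.016832173309266275 30.002776980400085 23.4667
r 0.1296755126797712 th -0.010165678656447146
```

>>> {"api": "move_arm", "payload": {
  "rows": [
    {"translation": [0, -0.1, 0], "rot": [0, 0, 0], "hand": 1},
    {"translation": [0, -0.2, 0], "rot": [0, 0, 0], "hand": 1},
    {"translation": [0, -0.3, 0], "rot": [0, 0, 0], "hand": 1},
    {"translation": [0, -0.3, 0], "rot": [0, 0, 0], "hand": 1}
  ]
}}

```text
t: 23.8
eef_pos: [0.6264, -0.0542, 0.1216]
ee_rot: [2.68, 0.002, -1.764]
force: [-8.9, -0.9, 15.0]
width: 0.0168
gripper_force: 30.0
```

```bash
python3 - <<'E'
from h import *
T0=np.load("T0.npy"); N=nowm(6); rel(N,T0); s=arm.get_state(); print(s["force"]@T0[:3,:3],s["moment"],s["width"],s["gripper_force"],s["t"])
E
```

```text
tray pos mm [-1.5 29.7 97.2] zaxis [ 0.0061  0.0032 -1.    ] yaxis [ 1.0e+00 -6.0e-04  6.1e-03]
[13.53714292  3.04419975 10.04803122] [-0.08671013  3.60141027  0.7586077 ] 0.016554972586217864 30.018752217292786 24.1
```

Hard stop reached at 13.5 N and the knob no longer moves, so the bar is against its stop. I'll relax, release and retreat.

>>> {"api": "move_arm", "payload": {
  "rows": [
    {"translation": [0, 0.15, 0], "rot": [0, 0, 0], "hand": 0.5},
    {"translation": [0, 0.25, 0], "rot": [0, 0, 0], "hand": 0.5},
    {"translation": [0, 0.25, 0], "rot": [0, 0, 0], "hand": 0.5},
    {"translation": [0, 0.25, 0], "rot": [0, 0, 0], "hand": 0.5},
    {"translation": [0, 0.25, 0], "rot": [0, 0, 0], "hand": 0.5},
    {"translation": [0, 0.25, -2.5], "rot": [0, 0, 0], "hand": 0.5},
    {"translation": [0, 0.25, -6], "rot": [0, 0, 0], "hand": 0.5},
    {"translation": [0, 0.25, -10], "rot": [0, 0, 0], "hand": 0.5}
  ]
}}

```text
t: 24.77
eef_pos: [0.6697, -0.06, 0.2103]
ee_rot: [2.684, 0.004, -1.764]
force: [1.5, -0.2, -0.5]
width: 0.0439
gripper_force: 0.0
```

>>> {"api": "move_arm", "payload": {
  "rows": [
    {"translation": [4, 0, -1], "rot": [0, 0, 0], "hand": 0.5},
    {"translation": [8, 0, -2], "rot": [0, 0, 0], "hand": 0.5},
    {"translation": [12, 0, -3], "rot": [0, 0, 0], "hand": 0.5},
    {"translation": [12, 0, -3], "rot": [0, 0, 0], "hand": 0.5}
  ]
}}

```text
t: 25.1
eef_pos: [0.6594, -0.1877, 0.2384]
ee_rot: [2.689, 0.003, -1.77]
force: [-1.1, 0.7, 1.0]
width: 0.0439
gripper_force: 0.0
```

```bash
python3 - <<'E'
from h import *
T0=np.load("T0.npy"); N=nowm(6); rel(N,T0)
p=arm.camera_params("wrist"); T=N@np.array(p["tool_from_camera"]); im,d=arm.grab_frame("wrist")
cv2.imwrite("pics/w7.png",cv2.resize(im[120:300,180:380,::-1],(660,594),interpolation=cv2.INTER_CUBIC))
P=cloud(p,T,d); L=((P-T0[:3,3])@T0[:3,:3]); hsv=cv2.cvtColor(im,cv2.COLOR_RGB2HSV)
m=(d>0)&(hsv[...,1]<60)&(L[...,2]>.072)&(L[...,2]<.086)&(abs(L[...,0])<.04)
for y in (-.02,.05,.07,.09,.105):
    Q=L[m&(abs(L[...,1]-y)<.006)]
    if len(Q): print(y,len(Q),np.percentile(Q[:,0],[3,50,97]).round(4))
for l in ("keeper_knob",):
    for r in arm.pinpoint(l,"wrist"): q=w(T,r["point"]); print(l,round(r["p"],2),((q-T0[:3,3])@T0[:3,:3]).round(4))
s=arm.get_state(); print(s["force"],s["t"])
E
```

```text
tray pos mm [ -2.4 148.7 226.7] zaxis [-8.e-04 -4.e-04 -1.e+00] yaxis [ 1.0e+00 -1.9e-03 -8.0e-04]
-0.02 85 [-0.0064 -0.0002  0.006 ]
0.05 99 [-0.006  -0.0002  0.0057]
0.07 100 [-0.0059 -0.0001  0.0056]
0.09 117 [-0.0118 -0.0001  0.0067]
0.105 73 [-0.0109 -0.0001  0.0032]
keeper_knob 0.82 [0.0008 0.0313 0.0941]
[ 0.37631333  0.19488103 -0.25404408] 25.5
```

View pics/w7.png

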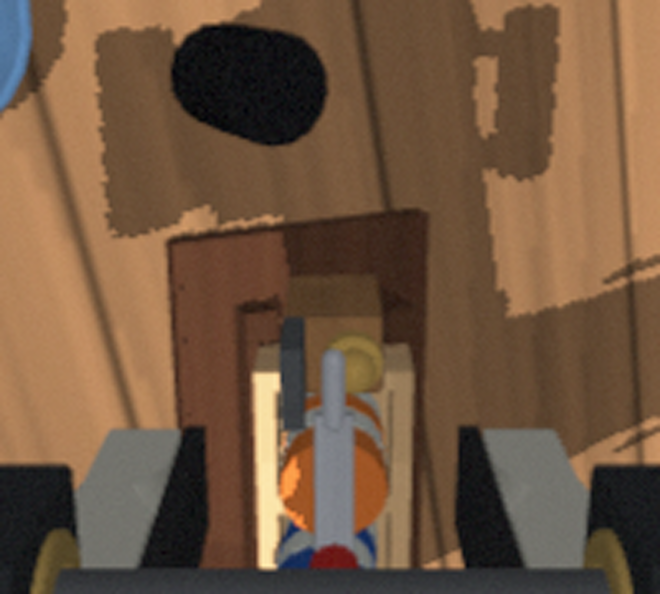

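The bar lies along tray x ≈ 0 over its whole length, so the angle is about 0.001 rad. Its tip at (333,360) is past the brass nose at (357,362), and the jars are in place.

```bash
python3 -c "
from station import arm
print(arm.job_done())"
```

```text
the job is handed in; nothing more can be done
None
```

Job handed in at about 25.5 s: the blue-lidded jar is home in the middle pocket, the orange-lidded jar in the catch-end pocket, and the keeper is shut past its catch and released; the yellow jar and the other things weren't touched.

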